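# Clamp the vacuum trap onto its port

### The job

The capped steel trap stands loose on the port of the white vacuum unit. Swing the open half of the hinged clamp ring shut around the two flanges by its upright post and press it gently snug, so that you feel the rubber seal take up but do not force the ring by hand; then turn the latch lever by its post all the way home, so that its hook draws the ring tight, and let go. Leave the other things on the counter where they are.

Things in the scene. Friction and masses are not known exactly. Their poses are not given: they have to be found in the camera images.
- vacuum_unit: Fixed white housing 200 x 230 x 60 mm with an upright flanged port, carrying the clamp. Origin: on the counter, on the vertical port axis; its axes are the 'unit axes' below (z up, x away from the robot, turned by its yaw). Fixed half of the ring on the +x side, hinge +y, latch -y. Only the two posts and the trap rise above 112 mm.
- port (a point): Centre of the upper face of the port's flange (75 mm diameter), 90 mm above the counter, on the port axis.
- trap: Loose capped steel trap, 0.3 to 0.6 kg, 62 mm tall: flange 75 mm diameter, 8 mm thick, then a 40 mm tube, 46 mm cap and brass nipple. Origin: centre of its underside. It stands upright on the port's flange, 10 to 12 mm out of line towards -x of the unit; the shutting ring pushes it into line. Its top is 152 mm above the counter.
- seal_block: Rubber-faced spring block behind the trap's flange, on the +x side of the unit, 34 mm wide and 9 mm high; origin at the middle of its face that looks to -x. The ring squeezes the trap's flange against it. Where it begins to bear differs by 6 mm from case to case.
- clamp_half (a joint): Swinging half of the aluminium ring (100 mm outside diameter). Rad: 0 = shut, positive = open: it opens clockwise from above, its free end going to -x of the unit; starts at 0.75 to 1.1. Its hinge is stiff (1 to 2 N at the post); it stays where left. At about 0.18 rad it meets the trap and pushes it (2 to 3 N); between 0.14 and 0.03 rad the seal takes up and the post force rises 1 to 2 N per mm.
- ring_hinge (a point): Point on the vertical hinge axis of the swinging half, 58 mm to +y of the port axis (unit axes), 91 mm above the counter.
- ring_post (a point): Top centre of the ring's upright round steel post, 12 mm diameter, 148 mm above the counter, free from 112 mm up; 128 mm from the hinge; ring shut: at (-50, -60) mm from the port axis (unit axes). Snug means 5 to 7 N on this post in the closing direction, kept for half a second; over about 8 N forces the joint. Only the latch shuts it fully; let go, it may spring back 2 to 6 mm, which is fine.
- latch_lever (a joint): Steel latch lever with a curved hook blade. Rad: 0 = open (handle towards +x of the unit), grows clockwise seen from above, 1.75 = home on its stop (handle towards -y of the unit); starts at 0 to 0.2. Runs freely (about 2 N at its post) to 0.6 to 1.4 rad, where the blade meets the peg at the ring's free end and draws the ring shut: up to 14 N at the post. It stays where left.
- lever_pivot (a point): Point on the vertical pivot axis of the latch lever, at (30, -112) mm from the port axis (unit axes), 98 mm above the counter.
- lever_post (a point): Centre of the top of the lever's upright round steel post, 12 mm diameter, 148 mm above the counter, 60 mm from the pivot axis; free of anything else from 112 mm up.
- spare_flange: Bystander: small steel blank flange, 40 mm diameter, lying on the unit's housing. Origin: centre of its underside.
- sanitizer: Bystander: clear pump bottle, 60 mm diameter, 162 mm tall. Origin: centre of its underside.
- wipes: Bystander: white canister, 72 mm diameter, 130 mm tall. Origin: centre of its underside.
- tube_rack: Bystander: blue rack 70 x 170 mm with capped tubes, 97 mm tall. Origin: centre of its underside.
- spare_ring: Bystander: rubber ring, 60 mm diameter, lying on the counter. Origin: centre of its underside.
- screwdriver: Bystander: screwdriver lying on the counter. Origin: near its middle.
- cup: Bystander: white sample cup with a blue lid, 62 mm diameter, 67 mm tall. Origin: centre of its underside.
Mind the look-alikes: they are no part of the job. There is more than one size of the trap; the one meant has the size given above.

How it is judged:
On the way, in this order (a step that is already met when the one before it is completed fails the run):
1. the ring is pressed snug: seal load above 4 N with the latch still open, for 0.2 s (value of joint clamp_half below 0.17 rad and contact force between trap and seal_block above 4 N and value of joint latch_lever below 0.4 rad), for 0.2 s.
2. the latch lever is turned home and the ring drawn shut (value of joint latch_lever above 1.6 rad and value of joint clamp_half below 0.015 rad), for 0.2 s.
At the end, for the whole second after the job is handed in: The lever stands within 0.15 rad of its home stop, the ring is shut to within 0.015 rad, the trap is upright (0.05 rad), in line with the port to 3 mm, pressed against the seal with more than 10 N, and at rest (all of step 2 and horizontal distance between trap and port below 0.003 m and angle between trap's own z axis and vertical below 0.05 rad and contact force between trap and seal_block above 10 N and linear speed of trap below 0.01 m/s); the robot touches nothing.
It fails at once if the ring is forced by hand: seal load above 16 N before the latch has caught (contact force between trap and seal_block above 16 N and value of joint latch_lever below 0.4 rad).
It fails at once if a bystander is disturbed (moved more than 3 cm) (distance of any of spare_flange, sanitizer, wipes, tube_rack, spare_ring, screwdriver, cup from where it was at the start of the episode above 0.03 m).
It also fails if it takes over 58 s, if anything falls off the work surface, if the arm or the gripper's body presses on something with over 40 N, if the wrist force passes 120 N, or if a joint passes its speed limit or range.

### The arm

A 6-joint arm with a two-finger parallel gripper is mounted at the origin on the work surface. World frame = base frame: x ahead of the robot, y to its left, z up, the work surface at z = 0. Lengths are in m, angles in rad, forces in N, time in s.
With the tool pointing down it reaches from about 0.15 to 0.775 m from the base axis. Payload 6.1 kg.
Tool frame: the origin (TCP) lies at the very end of the fingers, on their centre line; the grasp point (between the pads) lies 19 mm behind it; z points along the fingers, y is the line along which they close (so a half turn about z gives the same grasp; the last joint's range is limited). The gripper opens to 85 mm and grips with 20 to 120 N. Pads are 22 mm wide; open, the fingers measure 114 mm over their backs; the gripper's body (76 mm by 85 mm) begins 54 mm behind the grasp point. The pads swing forward as they close: fully open they stand 13 mm farther back than shut.
Start: joints at [1.16, 0.126, -0.04, 1.405, 0, 1.571], TCP at [0.21, 0.481, 0.231] pointing down, gripper open.
Joint ranges: [-2.72, 2.72], [-0.95, 1.95], [-1.27, 1.35], [-1.78, 2.02], [-1.46, 1.47], [-3.14, 3.14]. Speed limits (rad/s): [2.39, 2.39, 3.01, 3.14, 3.14, 3.14].

### API

Orientations are given as a unit quaternion [w, x, y, z].
In Python, from bench import bot gives the robot as it stands.
- The arm moves only by the tool step_arm, never from a script. Its argument "commands" is a list of rows, each an object of numbers: "x", "y", "z": the shift along the tool's x, y, z in mm; "turn": the turn about the tool's z in rad. A call has 1 to 12 rows; each row shifts and turns the commanded pose from where the row before left it, along the tool's axes as they then stand; what a row does not reach is not made up. A row lasts 1/10 s, in which the tool goes at most 50 mm and 8.59 degrees, less where a joint would pass 70% of its speed; a pose out of reach is approached as far as the arm can. A call is refused whole if a number of a shift passes 50 or a number of a turn 0.15, either way. A call with a gripper value outside its range is refused whole. "gripper" is the closure in counts, from 0 (fully open) to 255 (shut), set as the call begins (left out, the last holds). The fingers move at their own pace and stop on an object; "grip_force" is the grip in N (left out, the last holds). Time passes only in rows, so rows that do not move let the fingers close. It gives the time, the measured TCP pose, the force, the opening and the grip force at its end, in the units of the state.
- bot.observe(): the state, without advancing time (a new reading comes with each control period).
- bot.get_image(name): name is "scene" or "top" or "wrist"; returns a dict with "image" (480x640x3 uint8, blue, green, red), "fx", "fy", "cx", "cy" (pixels), "extrinsics" (4x4, takes a point from camera to world coordinates); the wrist camera has in their place "hand_eye" (4x4, takes a point from camera to tool coordinates, whose origin is the TCP and whose axes are the flange's). Camera axes: x right, y up, looking along -z (the intrinsics and any distortion apply to the point x, -y, -z); pixel columns grow to the right and rows downward; lengths in m; the calibration is good to about 2 mm. The wrist camera is an equidistant fisheye: a pixel r from the principal point sees the ray r / f radians off the axis. A picture is of the moment at which its call begins: read the wrist's pose just before it. There is no depth.
- bot.close_job(): hands the job in; it is judged then, once.
The state is a dict: "t": time; "joint_positions": joint angles; "qvel": joint speeds; "effort": joint torques, N m; "eef_pos": TCP position; "ee_rot": TCP orientation; "force": force on the tool from outside, world axes, zero at the start; "ft_torque": the same for the moment, N m; "gripper_width": finger opening in m; "grip_force": force on a finger pad.
Only numpy, scipy, OpenCV 4.12 (cv2) and the standard library are available. Lean on these libraries where they do the work, as an engineer would, in place of code of your own. Each camera call takes 0.05 s, during which the arm holds its last target. There are 200 camera calls.

## Working session

There is one attempt and no reset: what is moved stays moved. The work goes in short steps, Python scripts to look and compute and a tool call to move; the robot and the scene stay as the last step left them, time stands still between calls to the robot, and variables do not carry over. Pictures are saved under pics/ and viewed, at most 10 in all, crops included, and the job is handed in when it is done.

Besides the shell and the picture viewer there is one more tool, called after ">>>" as name(argument=value, ...) on one line, values as JSON. step_arm: Moves the arm, as the interface text tells. Its arguments: {"type":"object","properties":{"commands":{"type":"array","items":{"type":"object","properties":{"x":{"type":"number"},"y":{"type":"number"},"z":{"type":"number"},"turn":{"type":"number"}}}},"gripper":{"type":"number"},"grip_force":{"type":"number"}},"required":["commands"]}

```bash
mkdir -p pics
python3 - <<'E'
from bench import bot
import cv2,json,numpy as np
s=bot.observe();print({k:np.round(v,4).tolist() for k,v in s.items()})
for n in("scene","top"):
    d=bot.get_image(n);cv2.imwrite(f"pics/{n}0.png",d["image"])
    print(n,d["fx"],d["fy"],d["cx"],d["cy"],np.round(d["extrinsics"],4).tolist(),[k for k in d])
E
```

```text
{'t': 0.0, 'joint_positions': [1.16, 0.1264, -0.0406, 1.4054, 0.0, 1.5708], 'qvel': [-0.0002, 0.0022, 0.0004, -0.0009, 0.0005, 0.0001], 'effort': [0.0031, -43.5919, 35.2922, 0.0174, 0.0001, -0.0], 'eef_pos': [0.2095, 0.481, 0.2305], 'ee_rot': [-0.0002, 0.2039, 0.979, -0.0008], 'force': [-0.2042, -0.1475, 0.2928], 'ft_torque': [-0.0637, -0.032, -0.0062], 'grip_force': 0.0, 'gripper_width': 0.0855}
scene 434.9260719441758 434.9260719441758 323.21665308412935 248.70389680545128 [[-0.7549, -0.4206, 0.5032, 0.9781], [0.6556, -0.5045, 0.5619, 0.479], [0.0176, 0.7541, 0.6566, 0.671], [0.0, 0.0, 0.0, 1.0]] ['image', 'fx', 'fy', 'cx', 'cy', 'extrinsics']
top 590.3939859268389 590.3939859268389 326.79890026218624 238.7212927456778 [[-0.0098, 0.9926, -0.121, 0.3907], [-0.9998, -0.0075, 0.0197, 0.0053], [0.0186, 0.1212, 0.9925, 1.4043], [0.0, 0.0, 0.0, 1.0]] ['image', 'fx', 'fy', 'cx', 'cy', 'extrinsics']
```

View pics/scene0.png

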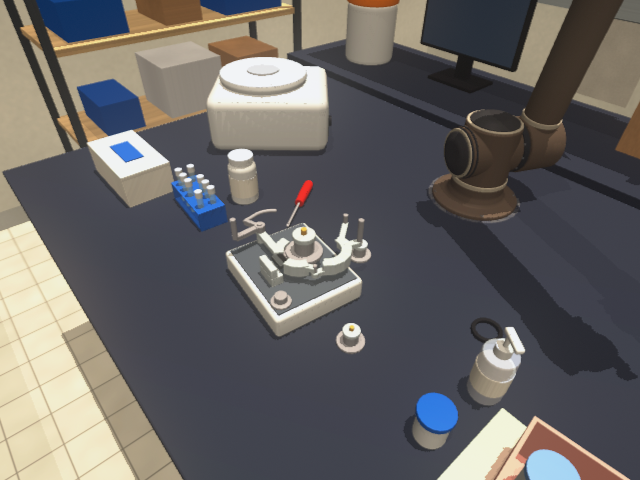

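View pics/top0.png

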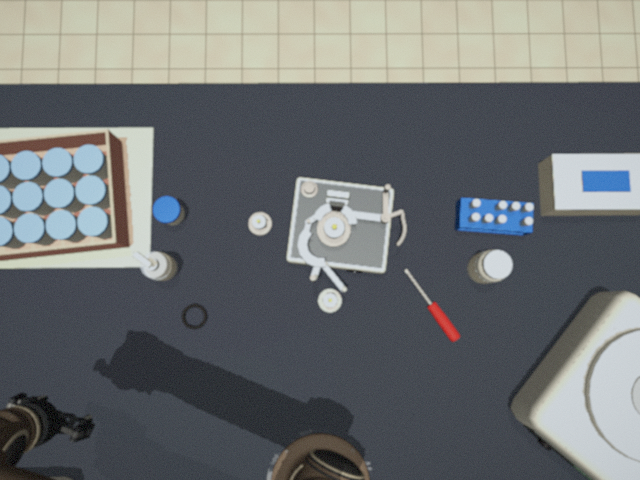

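Run:
```python
import cv2,numpy as np
a=cv2.imread("pics/top0.png")[165:325,240:420]; b=cv2.imread("pics/scene0.png")[190:360,215:395]
cv2.imwrite("pics/c0.png",np.vstack([cv2.resize(a,(640,569),interpolation=2)])[:600])
cv2.imwrite("pics/c1.png",cv2.resize(b,(630,595),interpolation=2))
```

```text
(no output)
```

View pics/c0.png

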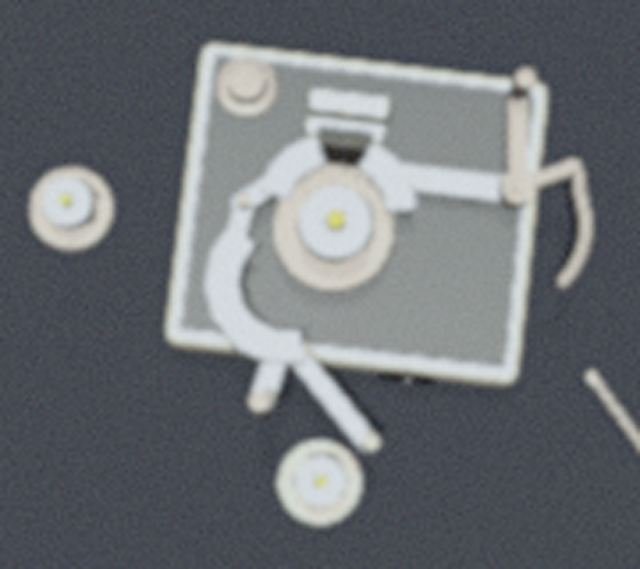

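View pics/c1.png

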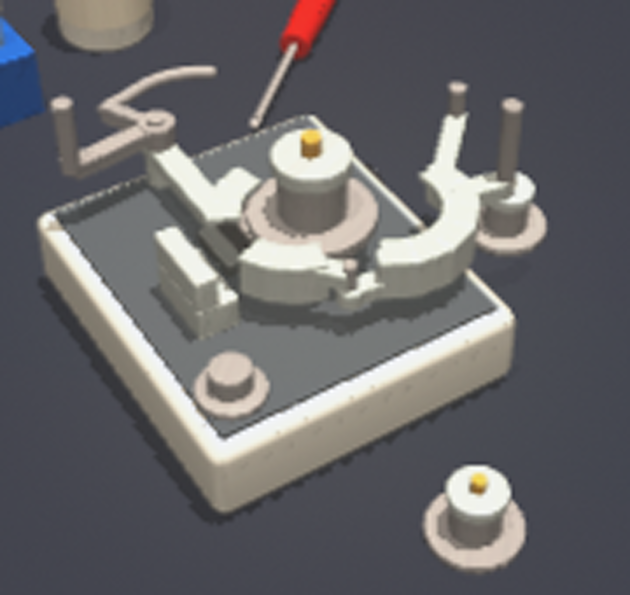

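```bash
cat > h.py <<'E'
import numpy as np
from scipy.optimize import least_squares
C={"top":(590.394,326.799,238.721,np.array([[-0.0098,0.9926,-0.121,0.3907],[-0.9998,-0.0075,0.0197,0.0053],[0.0186,0.1212,0.9925,1.4043]])),
"scene":(434.926,323.217,248.704,np.array([[-0.7549,-0.4206,0.5032,0.9781],[0.6556,-0.5045,0.5619,0.479],[0.0176,0.7541,0.6566,0.671]]))}
def proj(n,p):
    f,cx,cy,E=C[n];q=E[:,:3].T@(np.asarray(p)-E[:,3]);return np.array([cx-f*q[0]/q[2],cy+f*q[1]/q[2]])
def ray(n,u,v,z):
    f,cx,cy,E=C[n];d=E[:,:3]@np.array([(u-cx)/f,-(v-cy)/f,-1]);o=E[:,3];return o+d*(z-o[2])/d[2]
E
python3 - <<'E'
from h import *
T=lambda u,v:(240+u/3.556,165+v/3.556); S=lambda u,v:(215+u/3.5,190+v/3.5)
F={"ring":(T(261,403),S(512,104),.148),"lever":(T(525,75),S(62,103),.148),"hinge":(T(243,200),S(350,266),.112),"pivot":(T(516,190),S(155,122),.106),"trap":(T(337,219),S(311,134),.152)}
for k,(a,b,z) in F.items(): print(k,np.round(ray("top",*a,z),4),np.round(ray("scene",*b,z),4))
def model(p):
    x,y,w,q,l=p;R=np.array([[np.cos(w),-np.sin(w)],[np.sin(w),np.cos(w)]]);r=lambda a:np.array([[np.cos(a),-np.sin(a)],[np.sin(a),np.cos(a)]])
    U={"hinge":np.array([0,.058]),"pivot":np.array([.03,-.112])}
    U["ring"]=U["hinge"]+r(-q)@np.array([-.05,-.118])
    U["lever"]=U["pivot"]+r(-l)@np.array([.06,0]); U["trap"]=np.array([-.011,0])
    return {k:np.r_[np.array([x,y])+R@u,F[k][2]] for k,u in U.items()}
def res(p):
    m=model(p);return np.concatenate([np.r_[proj("top",m[k])-F[k][0],proj("scene",m[k])-F[k][1]] for k in F])
s=least_squares(res,[.44,-.02,-.1,.9,.1],loss="soft_l1")
print(s.x.round(4));print(res(s.x).reshape(-1,4).round(1));m=model(s.x)
for k in m:print(k,m[k].round(4))
E
```

```text
ring [0.4593 0.0097 0.148 ] [0.4616 0.0136 0.148 ]
lever [ 0.658  -0.1529  0.148 ] [ 0.6568 -0.1494  0.148 ]
hinge [0.5875 0.0201 0.112 ] [0.5938 0.028  0.112 ]
pivot [ 0.5936 -0.1509  0.106 ] [ 0.5983 -0.1483  0.106 ]
trap [ 0.5694 -0.0369  0.152 ] [ 0.5698 -0.034   0.152 ]
[ 0.5806 -0.0362 -0.1253  0.9659 -0.1167]
[[-0.7 -0.3 -0.3 -0.8]
 [-0.6  0.8 -0.4 -0.6]
 [-0.5 -0.1  0.1 -3.2]
 [ 0.1 -1.2 -0.  -1. ]
 [-0.9 -0.1 -0.3 -0.2]]
hinge [0.5878 0.0214 0.112 ]
pivot [ 0.5963 -0.1511  0.106 ]
ring [0.46   0.0113 0.148 ]
lever [ 0.6563 -0.1516  0.148 ]
trap [ 0.5696 -0.0348  0.152 ]
```

The trap meant is the centre one standing on the unit's port, at top (334,228) and scene (304,230). Those at top (260,223) and (330,300) are smaller and stand on the counter. The tall ring post is at top (313,278); the shorter pin beside it is the peg. The lever post is at top (388,186).

>>> step_arm(commands=[{"x": -38, "y": -30}, {"x": -38, "y": -30}, {"x": -38, "y": -30}, {"x": -38, "y": -30}, {"x": -38, "y": -30}, {"x": -38, "y": -30}, {"x": -38, "y": -30}, {"x": -38, "y": -30}, {"x": -38, "y": -30}, {"x": -38, "y": -30}, {"x": -37, "y": -31}], gripper=135, grip_force=30)

```text
validation failed for argument at $.co...
```

>>> step_arm(commands=[{"turn": -0.12, "z": 8}, {"turn": -0.12, "z": 8}, {"turn": -0.12, "z": 8}, {"turn": -0.13, "z": 6}, {"z": 0}, {"z": 0}])

```text
validation failed for argument at $.co...
```

Run:
```python
from bench import bot
import cv2,numpy as np
s=bot.observe();print({k:np.round(s[k],4).tolist() for k in("t","joint_positions","eef_pos","ee_rot","force","gripper_width")})
d=bot.get_image("wrist");cv2.imwrite("pics/w1.png",d["image"]);print(d["fx"],d["cx"],d["cy"],np.round(d["hand_eye"],4).tolist())
```

```text
{'t': 0.1, 'joint_positions': [1.16, 0.1263, -0.0405, 1.4054, -0.0, 1.5708], 'eef_pos': [0.2095, 0.481, 0.2306], 'ee_rot': [-0.0001, 0.204, 0.979, -0.0007], 'force': [-0.1254, -0.0653, 0.5592], 'gripper_width': 0.0857}
371.64829954431775 318.6124407330783 240.20483385150277 [[-0.0004, 0.9576, 0.288, 0.0728], [1.0, -0.0003, 0.0026, -0.0004], [0.0025, 0.288, -0.9576, -0.1429], [0.0, 0.0, 0.0, 1.0]]
```

View pics/w1.png

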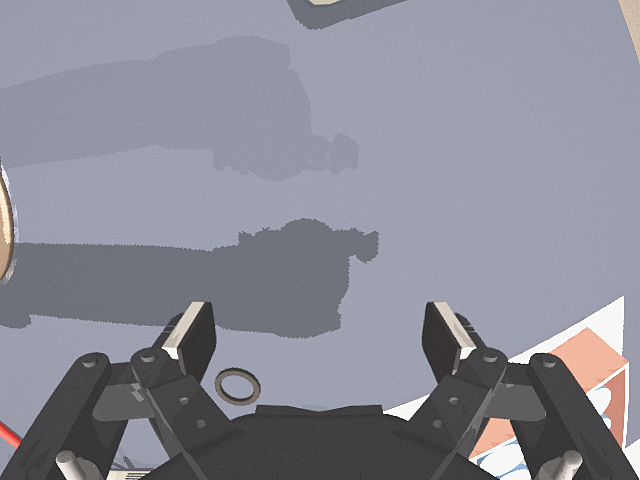

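The moves were refused, so this picture is only the start view: open fingers over the counter, the spare ring at (237,387). I'll retry with all the keys in each row.

>>> step_arm(commands=[{"x": -38, "y": -30, "z": 0, "turn": 0}, {"x": -38, "y": -30, "z": 0, "turn": 0}, {"x": -38, "y": -30, "z": 0, "turn": 0}, {"x": -38, "y": -30, "z": 0, "turn": 0}, {"x": -38, "y": -30, "z": 0, "turn": 0}, {"x": -38, "y": -30, "z": 0, "turn": 0}, {"x": -38, "y": -30, "z": 0, "turn": 0}, {"x": -38, "y": -30, "z": 0, "turn": 0}, {"x": -38, "y": -30, "z": 0, "turn": 0}, {"x": -38, "y": -30, "z": 0, "turn": 0}, {"x": -37, "y": -31, "z": 0, "turn": 0}], gripper=135, grip_force=30)

```text
t: 1.25
eef_pos: [0.4603, 0.0093, 0.2312]
ee_rot: [0.0, 0.204, 0.979, 0.0]
force: [1.0, 0.3, -0.3]
gripper_width: 0.0403
grip_force: 0.0
```

>>> step_arm(commands=[{"x": 0, "y": 0, "z": 8, "turn": -0.12}, {"x": 0, "y": 0, "z": 8, "turn": -0.12}, {"x": 0, "y": 0, "z": 8, "turn": -0.12}, {"x": 0, "y": 0, "z": 6, "turn": -0.13}, {"x": 0, "y": 0, "z": 0, "turn": 0}, {"x": 0, "y": 0, "z": 0, "turn": 0}])

```text
t: 1.85
eef_pos: [0.4596, 0.0113, 0.2013]
ee_rot: [-0.0, -0.038, 0.999, -0.0]
force: [-0.1, -0.6, 0.0]
gripper_width: 0.0402
grip_force: 0.0
```

Run:
```python
from bench import bot
import cv2,numpy as np
s=bot.observe();print({k:np.round(s[k],4).tolist() for k in("t","joint_positions","eef_pos","ee_rot","force","gripper_width")})
d=bot.get_image("wrist");cv2.imwrite("pics/w2.png",d["image"])
```

```text
{'t': 1.85, 'joint_positions': [0.0246, 0.0048, -0.2353, 1.3311, -0.0, -0.0516], 'eef_pos': [0.4596, 0.0113, 0.2013], 'ee_rot': [-0.0002, -0.0381, 0.9993, -0.0], 'force': [-0.1069, -0.6166, 0.0145], 'gripper_width': 0.0402}
```

View pics/w2.png

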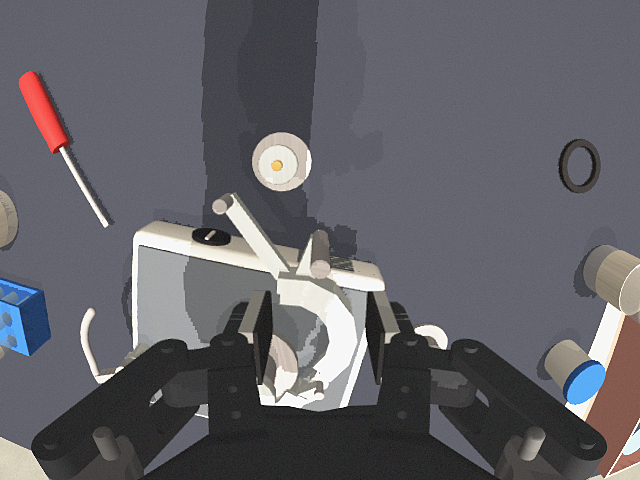

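The wrist view shows the ring post top at (320,268), midway between the fingers and within 3 mm of the tool axis. The peg is at (223,205). Descending.

>>> step_arm(commands=[{"x": -2, "y": 0, "z": 20, "turn": 0}, {"x": 0, "y": 0, "z": 20, "turn": 0}, {"x": 0, "y": 0, "z": 20, "turn": 0}, {"x": 0, "y": 0, "z": 15, "turn": 0}, {"x": 0, "y": 0, "z": 7, "turn": 0}, {"x": 0, "y": 0, "z": 0, "turn": 0}, {"x": 0, "y": 0, "z": 0, "turn": 0}])

```text
t: 2.6
eef_pos: [0.4622, 0.0115, 0.1201]
ee_rot: [0.0, -0.039, 0.999, -0.0]
force: [-0.3, 0.5, 0.1]
gripper_width: 0.0405
grip_force: 0.0
```

>>> step_arm(commands=[{"x": 0, "y": -6, "z": 0, "turn": 0}, {"x": 0, "y": -4, "z": 0, "turn": 0}, {"x": 0, "y": -3, "z": 0, "turn": 0}, {"x": 0, "y": -2, "z": 0, "turn": 0}])

```text
t: 3.0
eef_pos: [0.4632, -0.0037, 0.1197]
ee_rot: [0.0, -0.039, 0.999, 0.0]
force: [-0.7, 0.9, 1.1]
gripper_width: 0.0406
grip_force: 0.6
```

>>> step_arm(commands=[{"x": -1.6, "y": -10, "z": 0, "turn": -0.08}, {"x": -1.6, "y": -10, "z": 0, "turn": -0.08}, {"x": -1.6, "y": -10, "z": 0, "turn": -0.08}, {"x": -1.6, "y": -10, "z": 0, "turn": -0.08}])

```text
t: 3.4
eef_pos: [0.4771, -0.0415, 0.1195]
ee_rot: [0.0, -0.2, 0.98, 0.0]
force: [0.7, 1.6, 0.6]
gripper_width: 0.0399
grip_force: 0.7
```

>>> step_arm(commands=[{"x": -1.6, "y": -10, "z": 0, "turn": -0.08}, {"x": -1.6, "y": -10, "z": 0, "turn": -0.08}, {"x": -1.6, "y": -10, "z": 0, "turn": -0.08}, {"x": 0, "y": 0, "z": 0, "turn": 0}, {"x": 0, "y": 0, "z": 0, "turn": 0}])

```text
t: 3.9
eef_pos: [0.495, -0.0657, 0.1192]
ee_rot: [-0.0, -0.313, 0.95, 0.0]
force: [1.0, 0.2, -0.3]
gripper_width: 0.0405
grip_force: 0.0
```

Run:
```python
from bench import bot
import cv2,numpy as np
s=bot.observe();print({k:np.round(s[k],4).tolist() for k in("t","joint_positions","eef_pos","ee_rot","force","gripper_width")})
a=[bot.get_image(n)["image"] for n in("wrist","scene")]
cv2.imwrite("pics/w3.png",np.hstack([cv2.resize(a[0][200:440,180:480],(400,320)),cv2.resize(a[1][180:340,200:400],(400,320))]))
```

```text
{'t': 3.9, 'joint_positions': [-0.132, 0.1024, -0.3129, 1.1558, 0.0, -0.7688], 'eef_pos': [0.495, -0.0657, 0.1192], 'ee_rot': [-0.0001, -0.3131, 0.9497, 0.0001], 'force': [1.0422, 0.1751, -0.3277], 'gripper_width': 0.0405}
```

View pics/w3.png

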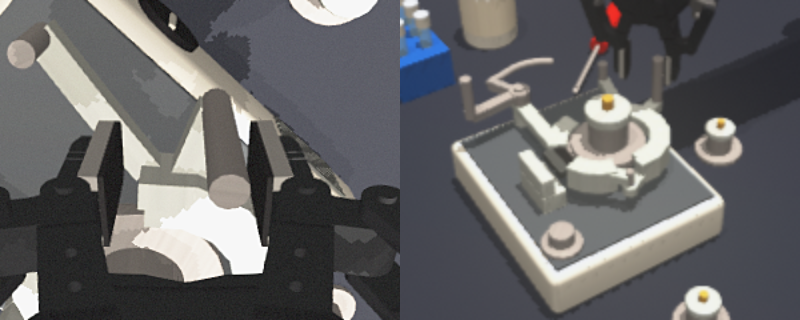

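The wrist half shows the post upright between the pads, near the trailing one. The scene half shows the ring half nearly on the trap's flange, at about 0.38 rad.

>>> step_arm(commands=[{"x": -0.8, "y": -6, "z": 0, "turn": -0.04}, {"x": -0.8, "y": -6, "z": 0, "turn": -0.04}, {"x": -0.7, "y": -5, "z": 0, "turn": -0.04}, {"x": -0.7, "y": -5, "z": 0, "turn": -0.04}])

```text
t: 4.4
eef_pos: [0.5109, -0.0802, 0.1192]
ee_rot: [-0.0, -0.39, 0.921, 0.0]
force: [-0.4, 1.2, -0.4]
gripper_width: 0.0403
grip_force: 0.7
```

>>> step_arm(commands=[{"x": -0.3, "y": -2.5, "z": 0, "turn": -0.02}, {"x": -0.3, "y": -2.5, "z": 0, "turn": -0.02}])

```text
t: 4.6
eef_pos: [0.5152, -0.0834, 0.1193]
ee_rot: [-0.0, -0.408, 0.913, 0.0]
force: [-2.2, 0.6, 0.5]
gripper_width: 0.0401
grip_force: 0.6
```

>>> step_arm(commands=[{"x": -0.2, "y": -1.3, "z": 0, "turn": -0.01}, {"x": -0.2, "y": -1.2, "z": 0, "turn": -0.01}])

```text
t: 4.8
eef_pos: [0.5173, -0.0848, 0.1192]
ee_rot: [-0.0, -0.417, 0.909, 0.0]
force: [-2.9, 1.0, 1.2]
gripper_width: 0.0401
grip_force: 1.2
```

>>> step_arm(commands=[{"x": -0.2, "y": -1.3, "z": 0, "turn": -0.01}, {"x": -0.2, "y": -1.2, "z": 0, "turn": -0.01}])

```text
t: 5.0
eef_pos: [0.5195, -0.0862, 0.1192]
ee_rot: [-0.0, -0.426, 0.905, 0.0]
force: [-3.5, -0.6, 0.3]
gripper_width: 0.0405
grip_force: 1.3
```

>>> step_arm(commands=[{"x": -0.2, "y": -1.2, "z": 0, "turn": -0.01}])

```text
t: 5.1
eef_pos: [0.5206, -0.0869, 0.1192]
ee_rot: [-0.0, -0.43, 0.903, 0.0]
force: [-3.4, -0.1, 0.3]
gripper_width: 0.0403
grip_force: 1.3
```

>>> step_arm(commands=[{"x": -0.2, "y": -1.2, "z": 0, "turn": -0.01}])

```text
t: 5.2
eef_pos: [0.5218, -0.0876, 0.1192]
ee_rot: [-0.0, -0.435, 0.9, 0.0]
force: [-2.8, 0.2, -0.1]
gripper_width: 0.0403
grip_force: 1.3
```

>>> step_arm(commands=[{"x": -0.2, "y": -1.2, "z": 0, "turn": -0.01}])

```text
t: 5.3
eef_pos: [0.523, -0.0882, 0.1192]
ee_rot: [-0.0, -0.439, 0.898, 0.0]
force: [-2.7, 0.3, -0.5]
gripper_width: 0.0403
grip_force: 1.3
```

>>> step_arm(commands=[{"x": -0.2, "y": -1.2, "z": 0, "turn": -0.01}])

```text
t: 5.4
eef_pos: [0.5241, -0.0887, 0.1192]
ee_rot: [-0.0, -0.444, 0.896, 0.0]
force: [-3.5, -1.2, 0.3]
gripper_width: 0.0402
grip_force: 1.3
```

>>> step_arm(commands=[{"x": -0.1, "y": -1, "z": 0, "turn": -0.01}])

```text
t: 5.5
eef_pos: [0.525, -0.0892, 0.1192]
ee_rot: [-0.0, -0.448, 0.894, 0.0]
force: [-2.7, 0.1, -0.2]
gripper_width: 0.04
grip_force: 1.3
```

>>> step_arm(commands=[{"x": -0.1, "y": -1, "z": 0, "turn": -0.008}])

```text
t: 5.6
eef_pos: [0.5259, -0.0897, 0.1192]
ee_rot: [-0.0, -0.452, 0.892, 0.0]
force: [-3.1, 0.5, -0.7]
gripper_width: 0.0401
grip_force: 1.3
```

>>> step_arm(commands=[{"x": -0.1, "y": -1, "z": 0, "turn": -0.008}])

```text
t: 5.7
eef_pos: [0.5267, -0.0902, 0.1192]
ee_rot: [-0.0, -0.456, 0.89, 0.0]
force: [-3.8, -0.9, -1.1]
gripper_width: 0.0402
grip_force: 1.3
```

>>> step_arm(commands=[{"x": -0.1, "y": -0.8, "z": 0, "turn": -0.006}])

```text
t: 5.8
eef_pos: [0.5274, -0.0906, 0.1192]
ee_rot: [-0.0, -0.458, 0.889, 0.0]
force: [-3.3, 0.2, -0.4]
gripper_width: 0.0401
grip_force: 1.3
```

>>> step_arm(commands=[{"x": -0.1, "y": -0.8, "z": 0, "turn": -0.006}])

```text
t: 5.9
eef_pos: [0.528, -0.091, 0.1192]
ee_rot: [-0.0, -0.461, 0.888, 0.0]
force: [-3.8, 0.2, 0.5]
gripper_width: 0.0402
grip_force: 1.8
```

>>> step_arm(commands=[{"x": -0.1, "y": -0.8, "z": 0, "turn": -0.006}])

```text
t: 6.0
eef_pos: [0.5285, -0.0912, 0.1192]
ee_rot: [-0.0, -0.463, 0.886, 0.0]
force: [-4.2, 0.5, 1.2]
gripper_width: 0.0403
grip_force: 2.2
```

>>> step_arm(commands=[{"x": -0.1, "y": -0.8, "z": 0, "turn": -0.006}])

```text
t: 6.1
eef_pos: [0.5291, -0.0915, 0.1192]
ee_rot: [-0.0, -0.466, 0.885, 0.0]
force: [-5.2, 2.0, 0.0]
gripper_width: 0.0398
grip_force: 2.8
```

>>> step_arm(commands=[{"x": 0, "y": -0.4, "z": 0, "turn": -0.003}, {"x": 0, "y": 0, "z": 0, "turn": 0}])

```text
t: 6.3
eef_pos: [0.5293, -0.0916, 0.1192]
ee_rot: [-0.0, -0.467, 0.884, 0.001]
force: [-5.0, 1.4, 0.5]
gripper_width: 0.0403
grip_force: 2.7
```

>>> step_arm(commands=[{"x": 0, "y": -0.6, "z": 0, "turn": -0.004}, {"x": 0, "y": 0, "z": 0, "turn": 0}])

```text
t: 6.5
eef_pos: [0.5296, -0.0918, 0.1192]
ee_rot: [-0.0, -0.469, 0.883, 0.001]
force: [-6.8, 3.0, 0.7]
gripper_width: 0.0402
grip_force: 3.1
```

>>> step_arm(commands=[{"x": 0, "y": 0, "z": 0, "turn": 0}, {"x": 0, "y": 0, "z": 0, "turn": 0}])

```text
t: 6.7
eef_pos: [0.5296, -0.0918, 0.1191]
ee_rot: [-0.0, -0.469, 0.883, 0.001]
force: [-5.6, 2.2, 1.4]
gripper_width: 0.0403
grip_force: 3.1
```

>>> step_arm(commands=[{"x": 0, "y": 0, "z": 0, "turn": 0}, {"x": 0, "y": 0, "z": 0, "turn": 0}, {"x": 0, "y": 0, "z": 0, "turn": 0}, {"x": 0, "y": 0, "z": 0, "turn": 0}, {"x": 0, "y": 0, "z": 0, "turn": 0}])

```text
t: 7.2
eef_pos: [0.5296, -0.0918, 0.1192]
ee_rot: [-0.0, -0.469, 0.883, 0.001]
force: [-5.7, 2.6, 0.8]
gripper_width: 0.0403
grip_force: 3.1
```

Snug at about 6 N for about 0.9 s. Releasing and moving to the lever.

>>> step_arm(commands=[{"x": 0, "y": 6, "z": 0, "turn": 0}, {"x": 0, "y": 10, "z": 0, "turn": 0}, {"x": 0, "y": 0, "z": -20, "turn": 0}, {"x": 0, "y": 0, "z": -30, "turn": 0}, {"x": 0, "y": 0, "z": -32, "turn": 0}])

```text
t: 7.7
eef_pos: [0.5167, -0.0829, 0.2022]
ee_rot: [0.0, -0.469, 0.883, -0.0]
force: [1.6, 0.4, -0.2]
gripper_width: 0.0403
grip_force: 0.0
```

>>> step_arm(commands=[{"x": 0, "y": 0, "z": 0, "turn": 0.142}, {"x": 0, "y": 0, "z": 0, "turn": 0.142}, {"x": 0, "y": 0, "z": 0, "turn": 0.142}, {"x": 0, "y": 0, "z": 0, "turn": 0.142}, {"x": 0, "y": 0, "z": 0, "turn": 0.142}, {"x": 0, "y": 0, "z": 0, "turn": 0.142}, {"x": 0, "y": 0, "z": 0, "turn": 0.142}, {"x": -35, "y": -17, "z": 0, "turn": 0}, {"x": -35, "y": -17, "z": 0, "turn": 0}, {"x": -35, "y": -17, "z": 0, "turn": 0}, {"x": -35, "y": -16, "z": 0, "turn": 0}, {"x": 0, "y": 0, "z": 0, "turn": 0}])

```text
t: 8.9
eef_pos: [0.6591, -0.1543, 0.1987]
ee_rot: [-0.0, 0.009, 1.0, -0.0]
force: [0.8, -0.1, -0.6]
gripper_width: 0.0402
grip_force: 0.0
```

Run:
```python
from bench import bot
import cv2,numpy as np
s=bot.observe();print({k:np.round(s[k],4).tolist() for k in("t","joint_positions","eef_pos","ee_rot","force","gripper_width")})
d=bot.get_image("wrist");cv2.imwrite("pics/w4.png",d["image"])
```

```text
{'t': 8.9, 'joint_positions': [-0.2299, 0.4248, 0.2822, 1.4284, -0.0002, -0.2111], 'eef_pos': [0.6591, -0.1543, 0.1987], 'ee_rot': [-0.0001, 0.0094, 1.0, -0.0001], 'force': [0.8458, -0.0514, -0.5573], 'gripper_width': 0.0402}
```

View pics/w4.png

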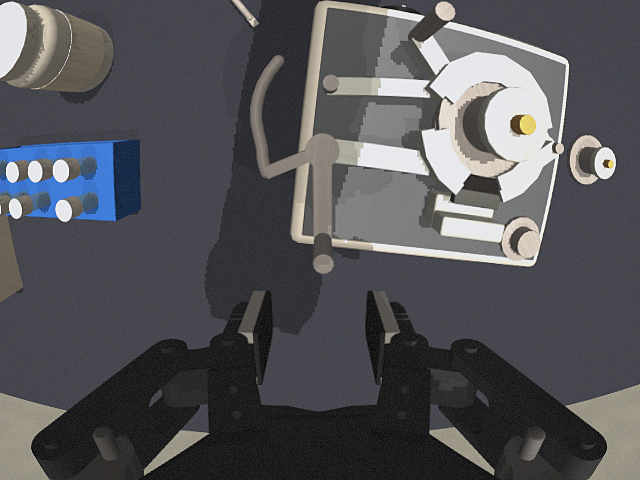

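The wrist view shows the lever post top at (323,265), centred under the fingers, and the pivot at (322,150). The ring is around the flange with the lever still open.

>>> step_arm(commands=[{"x": 0, "y": 1, "z": 20, "turn": 0}, {"x": 0, "y": 1, "z": 25, "turn": 0}, {"x": 0, "y": 0, "z": 20, "turn": 0}, {"x": 0, "y": 0, "z": 14, "turn": 0}, {"x": 0, "y": 0, "z": 0, "turn": 0}, {"x": 0, "y": -7, "z": 0, "turn": 0}, {"x": 0, "y": -6, "z": 0, "turn": 0}])

```text
t: 9.65
eef_pos: [0.6563, -0.1644, 0.1241]
ee_rot: [0.001, 0.009, 1.0, -0.0]
force: [0.0, 0.6, 1.0]
gripper_width: 0.0401
grip_force: 0.0
```

>>> step_arm(commands=[{"x": 2.1, "y": -7.2, "z": 0, "turn": 0.12}, {"x": 2.1, "y": -7.2, "z": 0, "turn": 0.12}, {"x": 2.1, "y": -7.2, "z": 0, "turn": 0.12}])

```text
t: 9.95
eef_pos: [0.6476, -0.1849, 0.1239]
ee_rot: [0.002, 0.19, 0.982, 0.0]
force: [2.0, 2.0, 0.1]
gripper_width: 0.0402
grip_force: 1.1
```

>>> step_arm(commands=[{"x": 2.1, "y": -7.2, "z": 0, "turn": 0.12}, {"x": 2.1, "y": -7.2, "z": 0, "turn": 0.12}])

```text
t: 10.15
eef_pos: [0.6379, -0.1963, 0.1239]
ee_rot: [0.002, 0.307, 0.952, 0.001]
force: [2.7, 1.0, 0.1]
gripper_width: 0.0407
grip_force: 1.1
```

>>> step_arm(commands=[{"x": 2.1, "y": -7.2, "z": 1, "turn": 0.12}, {"x": 2.1, "y": -7.2, "z": 1, "turn": 0.12}])

```text
t: 10.35
eef_pos: [0.6256, -0.2049, 0.1223]
ee_rot: [0.002, 0.418, 0.908, 0.001]
force: [0.6, 0.8, 1.1]
gripper_width: 0.04
grip_force: 1.1
```

>>> step_arm(commands=[{"x": 2.1, "y": -7.2, "z": 1, "turn": 0.12}, {"x": 2.1, "y": -7.2, "z": 0, "turn": 0.12}])

```text
t: 10.55
eef_pos: [0.6124, -0.2098, 0.1212]
ee_rot: [0.002, 0.524, 0.852, 0.002]
force: [11.6, 6.5, -4.0]
gripper_width: 0.0399
grip_force: 6.5
```

>>> step_arm(commands=[{"x": 2.1, "y": -7.2, "z": 0, "turn": 0.12}, {"x": 2.1, "y": -7.2, "z": 0, "turn": 0.12}])

```text
t: 10.75
eef_pos: [0.6017, -0.2104, 0.1212]
ee_rot: [0.004, 0.621, 0.784, 0.006]
force: [28.2, 8.2, -12.4]
gripper_width: 0.0401
grip_force: 14.7
```

>>> step_arm(commands=[{"x": 0, "y": 0, "z": 0, "turn": 0}, {"x": 0, "y": 0, "z": 0, "turn": 0}])

```text
t: 10.95
eef_pos: [0.6002, -0.2109, 0.1211]
ee_rot: [0.003, 0.62, 0.785, 0.004]
force: [12.4, 4.3, -5.0]
gripper_width: 0.0404
grip_force: 7.0
```

Run:
```python
from bench import bot
import cv2,numpy as np
s=bot.observe();print({k:np.round(s[k],4).tolist() for k in("t","eef_pos","ee_rot","force","ft_torque")})
a=[bot.get_image(n)["image"] for n in("wrist","scene")]
cv2.imwrite("pics/w5.png",np.hstack([cv2.resize(a[0][60:440,120:520],(400,380)),cv2.resize(a[1][170:360,190:390],(400,380))]))
```

```text
{'t': 10.95, 'eef_pos': [0.6002, -0.2109, 0.1211], 'ee_rot': [0.0034, 0.6196, 0.7849, 0.0037], 'force': [12.4185, 4.2693, -4.9747], 'ft_torque': [0.793, -2.5295, 0.0672]}
```

View pics/w5.png

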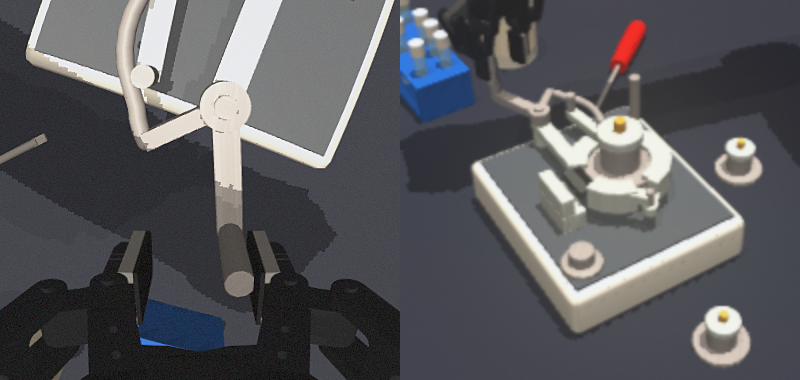

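The hook blade has caught the peg at (145,75), and the post rests on the trailing pad at (240,280). The force is a static 13 N, so I'll continue slowly.

>>> step_arm(commands=[{"x": 0.6, "y": -2.4, "z": 0, "turn": 0.04}, {"x": 0.6, "y": -2.4, "z": 0, "turn": 0.04}, {"x": 0.6, "y": -2.4, "z": 0, "turn": 0.04}, {"x": 0.6, "y": -2.4, "z": 0, "turn": 0.04}, {"x": 0, "y": 0, "z": 0, "turn": 0}])

```text
t: 11.55
eef_pos: [0.5924, -0.2103, 0.1211]
ee_rot: [0.004, 0.68, 0.733, 0.005]
force: [20.7, 2.7, -8.4]
gripper_width: 0.0403
grip_force: 10.1
```

>>> step_arm(commands=[{"x": 0.6, "y": -2.4, "z": 0, "turn": 0.04}, {"x": 0.6, "y": -2.4, "z": 0, "turn": 0.04}, {"x": 0.6, "y": -2.4, "z": 0, "turn": 0.04}, {"x": 0, "y": 0, "z": 0, "turn": 0}])

```text
t: 11.95
eef_pos: [0.5831, -0.2094, 0.1211]
ee_rot: [0.003, 0.723, 0.69, 0.004]
force: [11.9, 1.2, -3.5]
gripper_width: 0.0402
grip_force: 6.0
```

>>> step_arm(commands=[{"x": 0.4, "y": -1.8, "z": 0, "turn": 0.03}, {"x": 0.4, "y": -1.8, "z": 0, "turn": 0.03}, {"x": 0, "y": 0, "z": 0, "turn": 0}])

```text
t: 12.25
eef_pos: [0.5782, -0.2084, 0.1211]
ee_rot: [0.002, 0.744, 0.668, 0.003]
force: [7.1, 1.3, -1.5]
gripper_width: 0.0402
grip_force: 3.3
```

>>> step_arm(commands=[{"x": 0.4, "y": -1.8, "z": 0, "turn": 0.03}, {"x": 0, "y": 0, "z": 0, "turn": 0}])

```text
t: 12.45
eef_pos: [0.5758, -0.2078, 0.1211]
ee_rot: [0.002, 0.754, 0.657, 0.002]
force: [5.4, 2.6, -1.5]
gripper_width: 0.0405
grip_force: 2.6
```

>>> step_arm(commands=[{"x": 0.3, "y": -1.5, "z": 0, "turn": 0.02}, {"x": 0, "y": 0, "z": 0, "turn": 0}])

```text
t: 12.65
eef_pos: [0.5757, -0.2073, 0.1212]
ee_rot: [0.003, 0.76, 0.65, 0.003]
force: [11.3, 2.0, -4.8]
gripper_width: 0.0406
grip_force: 5.5
```

>>> step_arm(commands=[{"x": 0.2, "y": -1, "z": 0, "turn": 0}, {"x": 0, "y": 0, "z": 0, "turn": 0}, {"x": 0, "y": 0, "z": 0, "turn": 0}])

```text
t: 12.95
eef_pos: [0.5756, -0.2072, 0.1211]
ee_rot: [0.003, 0.76, 0.65, 0.004]
force: [14.7, 0.8, -5.9]
gripper_width: 0.0398
grip_force: 7.1
```

On its stop: the force rises and the tool no longer advances. Releasing and lifting.

>>> step_arm(commands=[{"x": 0, "y": 5, "z": 0, "turn": 0}, {"x": 0, "y": 10, "z": 0, "turn": 0}, {"x": 0, "y": 0, "z": -15, "turn": 0}, {"x": 0, "y": 0, "z": -35, "turn": 0}, {"x": 0, "y": 0, "z": -40, "turn": 0}, {"x": 35, "y": 0, "z": -20, "turn": 0}, {"x": 0, "y": 0, "z": 0, "turn": 0}, {"x": 0, "y": 0, "z": 0, "turn": 0}, {"x": 0, "y": 0, "z": 0, "turn": 0}])

```text
t: 13.85
eef_pos: [0.5907, -0.1749, 0.2284]
ee_rot: [-0.0, 0.76, 0.649, -0.001]
force: [-0.7, -0.6, -1.0]
gripper_width: 0.0401
grip_force: 0.0
```

Run:
```python
from bench import bot
import cv2,numpy as np
s=bot.observe();print({k:np.round(s[k],4).tolist() for k in("t","eef_pos","ee_rot","force")})
a=[bot.get_image(n)["image"] for n in("wrist","scene")]
cv2.imwrite("pics/w6.png",np.hstack([cv2.resize(a[0][0:400,100:520],(400,380)),cv2.resize(a[1][170:360,190:390],(400,380))]))
```

```text
{'t': 13.85, 'eef_pos': [0.5907, -0.1749, 0.2284], 'ee_rot': [-0.0005, 0.7605, 0.6494, -0.0006], 'force': [-0.6928, -0.6433, -1.0373]}
```

View pics/w6.png

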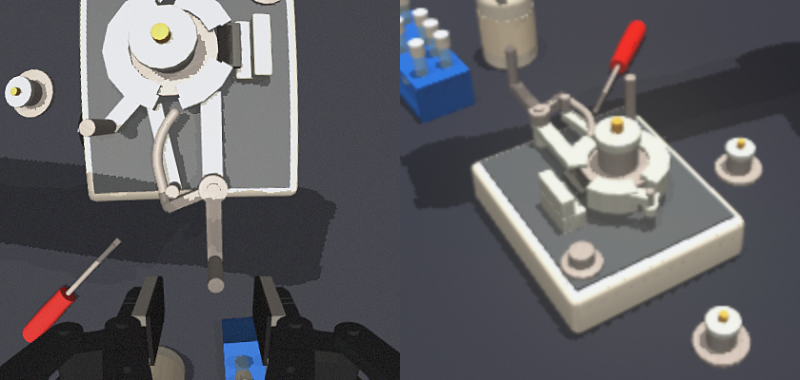

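The lever post at (215,285) stands home. The hook is around the peg at (172,188), the ring is shut round the upright trap, the gripper is clear and the bystanders are in place.

```bash
python3 -c "
from bench import bot
print(bot.close_job())"
```

```text
the job is handed in; nothing more can be done
None
```

I pressed the ring snug at about 6 N for roughly 0.9 s, turned the latch lever home to its stop, let go and handed the job in at about 14 s; no verdict came back, but the last picture showed the ring shut round the upright trap and the bystanders in place.

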